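# Pin and lock the drawing-machine boom

### The job

Take the linchpin from the wooden block and push it gently down through the slotted sleeve of the drawing machine and the hole in the boom inside it, feeling along the slot for the hole, until its collar is fully home on the sleeve with the ring, still open, on the side of the sleeve's free end. Then swing the sprung ring down over the sleeve's end until it snaps shut over the pin end, and let go, leaving the other things on the table alone.

Things in the scene. Friction and masses are not known exactly. Their poses are not given: they have to be found in the camera images.
- socket: The drawing machine's fixed steel sleeve on a grey post and base plate. Origin on the table below the slot's centre; z up, y along the level sleeve towards its free end, x across. The sleeve is a rectangular tube 29 mm wide and 22 mm high, its top face 115 mm above the table, from y = -120 to +25 mm. The post stands at y = -60 to -110 mm, so the free end overhangs.
- slot (a point): Centre of the slot's mouth in the sleeve's top face; axes as socket. The slot, 12 mm wide (x) and 38 mm long (y), goes through the 4 mm top and bottom walls. Two rails on the top face, 5 mm high and 23 mm apart, run along the slot from y = -39 to +25 mm and let the pin's collar turn by at most about 15 degrees.
- boom_line (a point): Point in the slot's middle at the height of the boom's top, 4 mm below slot. The flat aluminium boom fills the sleeve (14 mm high), too stiff to move. Its one upright 11 mm hole, centred across the sleeve, lies anywhere within 13 mm either way of this point along y: it is not measured, so feel for it with the pin's tip (or look through the slot).
- sleeve_end (a point): Centre of the sleeve's free end face, 25 mm from the slot's centre along the socket's y, 104 mm above the table. The shut ring hangs round the sleeve.
- tray (a point): Centre of the drawing tray under the boom's tail, on the table: 220 x 280 mm, 28 mm high, fixed to the socket. Part of the drawing machine.
- block: Fixed wooden block 80 x 80 x 50 mm with a 14.5 mm hole, 44 mm deep, in its middle, in which the linchpin stands at the start. Origin under its centre.
- pin: Steel linchpin, about 0.17 kg, upright. Origin on its axis at its collar's underside, which rests on the block, later on the sleeve; z up. Shank below: 10 mm round, 41 mm long. Collar: 18 x 18 mm, z = 0 to 20 mm. Flat-sided grip above: 14 mm (x) by 16 mm (y), z = 20 to 59 mm: pinch it across x, fingertips above z = 21 mm to clear the ring, which stands out to +y.
- pin_tip (a point): Centre of the shank's flat tip, 41 mm below the pin's origin. Its rim is bevelled: the last 2 mm of the shank taper to 8.8 mm.
- ring (a joint): Swing of the pin's ring, rad, about a hinge along the pin's x at z = 14 mm: 0 open (out to the pin's +y, 5 degrees above level), 1.66 shut (hanging straight down round the sleeve and under the pin's tip). An over-centre spring holds it at either end: pushing at its far side takes 2 to 3 N until 0.83, beyond which it snaps shut by itself.
- ring_far (a point): Middle of the ring's far side. The ring is a circle of 5 mm steel bar, 60 mm mean diameter; the hinge lies on the circle, and this point, 60 mm from it, is opposite.
- ink: Bystander: glass ink jar, 56 mm wide, 85 mm high. Origin under its centre.
- mug: Bystander: white mug, 76 mm wide, 90 mm high. Origin under its centre.
- tape: Bystander: roll of brown tape lying flat, 84 mm wide, 22 mm high. Origin under its centre.
- driver: Bystander: screwdriver lying on the table.

How it is judged (in metres and radians):
On the way, in this order (a step that is already met when the one before it is completed fails the run):
1. the pin is lifted out of the block, ring open (height (world z) of pin_tip above 0.055 m and value of joint ring below 0.5 rad), for 0.1 s.
2. the pin's collar is home on the sleeve (within 2.5 mm), upright, with the ring still open and on the free-end side (z of pin in the frame of slot between -0.003 and 0.0025 m and horizontal distance between pin and slot below 0.017 m and angle between pin's own z axis and vertical below 0.12 rad and y of ring_far in the frame of slot above 0.03 m and value of joint ring below 0.5 rad), for 0.2 s.
At the end, for the whole second after the job is handed in: The pin stands in the boom's hole, collar within 2.5 mm of the sleeve's top face, within 17 mm of the slot's centre, tilted less than 7 degrees; the ring is snapped shut (over 1.5 rad) round the sleeve under the pin's tip; the pin is at rest and released (z of pin in the frame of slot between -0.003 and 0.0025 m and horizontal distance between pin and slot below 0.017 m and angle between pin's own z axis and vertical below 0.12 rad and value of joint ring above 1.5 rad and z of ring_far in the frame of slot below -0.035 m and linear speed of pin below 0.02 m/s); the robot touches nothing.
It fails at once if the pin or its ring is pressed against the drawing machine with more than 40 N (contact force between pin and socket above 40 N).
It fails at once if the robot presses on the drawing machine with more than 25 N (contact force between any of the fingers, the arm and socket above 25 N).
It fails at once if a bystander is moved by more than 20 mm (distance of any of ink, mug, tape, driver from where it was at the start of the episode above 0.02 m).
It fails at once if the pin is dropped on the table (height (world z) of pin below 0.03 m).
It also fails if it takes over 72 s, if anything falls off the work surface, if the arm or the gripper's body presses on something with over 40 N, if the wrist force passes 120 N, or if a joint passes its speed limit or range.

### The arm

A 6-joint arm with a two-finger parallel gripper is mounted at the origin on the work surface. World frame = base frame: x ahead of the robot, y to its left, z up, the work surface at z = 0. Lengths are in mm, angles in rad, forces in N, time in s.
With the tool pointing down it reaches from about 325 to 775 mm from the base axis. Payload 5.5 kg.
Tool frame: the origin (TCP) lies midway between the tips of the shut fingers; the grasp point (between the pads) lies pinch_z behind it (pinch_z is the distance from the TCP to the grasp point, in mm); z points along the fingers, y is the direction in which the jaws open and shut (so a half turn about z gives the same grasp; the last joint's range is limited). The gripper opens to 85 mm and grips with 20 to 120 N. Pads are 22 mm wide; open, the fingers measure 114 mm over their backs; the gripper's body (76 mm by 85 mm) begins 54 mm behind the grasp point. The pads swing forward as they close: fully open they stand 13 mm farther back than shut.
Start: joints at [1.179, 0.091, 1.231, -0, 1.82, -0.057], TCP at [197.153, 566.698, 231.275] pointing down, gripper open.
Joint ranges: [-2.87, 2.87], [-0.86, 2.18], [0.17, 2.46], [-1.51, 4.65], [0.06, 2.69], [-2.65, 2.65]. Speed limits (rad/s): [2.57, 2.57, 3.01, 3.14, 3.14, 3.14].

### API

Orientations are given as a rotation vector (axis times angle).
In Python, from rig import * gives the robot as it stands.
- The arm moves only by the tool move_arm, never from a script. Its argument "moves" is a list of rows, each a list of 3 entries, a list of its own where there are three numbers: the opening, from 0 (shut) to 1 (fully open), then the shift along the tool's x, y, z in mm, then the turn, a rotation vector about the tool's x, y, z in rad. A call has 1 to 20 rows; each row is the pose to reach, as a shift and turn from the pose commanded when the call began, along the tool's axes at that moment; what a row does not reach only later rows make up. A row lasts 1/8 s, in which the tool goes at most 62.5 mm and 10.7 degrees, less where a joint would pass 70% of its speed; a pose out of reach is approached as far as the arm can. A call with a gripper value outside its range is refused whole. The fingers move at their own pace and stop on an object; "squeeze" is the grip in N (left out, the last holds). Time passes only in rows, so rows that repeat a pose let the fingers close. It gives the time, the measured TCP pose, the force and the opening at its end, in the units of the state.
- state(): the state, without advancing time (a new reading comes with each control period).
- snapshot(name): name is "scene" or "top" or "wrist"; returns a dict with "frame" (400x640x3 uint8, blue, green, red), "depth" (400x640 float32, mm along the optical axis (not along the pixel's ray), 0 where there is no reading), "fovy" (degrees; the focal length in pixels is half the picture's height over the tangent of half this angle, whatever the lens; pixels are square), "cx", "cy" (the principal point, pixels), "rvec" (rotation vector, rad) and "tvec" (3), from world to camera coordinates, as OpenCV has them. Camera axes: x right, y down, z forward; pixel columns grow to the right and rows downward; lengths in mm; the calibration is good to about 2 mm. The wrist camera is an equidistant fisheye: a pixel r from the principal point sees the ray r / f radians off the axis. A picture is of the moment at which its call begins.
- finish_job(): hands the job in, once; it reports no verdict.
The state is a dict: "time": time; "joint_pos": joint angles; "joint_velocities": joint speeds; "tau": joint torques, N m; "ee_pos": TCP position; "orientation": TCP orientation; "ft_force": force on the tool from outside, world axes, zero at the start; "wrist_torque": the same for the moment, N m; "grip_width": finger opening in mm.
Only numpy, scipy, OpenCV 4.12 (cv2) and the standard library are available. Lean on these libraries where they do the work, as an engineer would, in place of code of your own. Each camera call takes 0.05 s, during which the arm holds its last target. There are 200 camera calls.

## Working session

There is one attempt and no reset: what is moved stays moved. The work goes in short steps, Python scripts to look and compute and a tool call to move; the robot and the scene stay as the last step left them, time stands still between calls to the robot, and variables do not carry over. Pictures are saved under pics/ and viewed, about 8 in all and at most 12, crops included, and the job is handed in when it is done.

Besides the shell and the picture viewer there is one more tool, called as name(argument=value, ...) on one line, values as JSON. move_arm: Moves the arm, as the interface text tells. Its arguments: {"type":"object","properties":{"moves":{"type":"array"},"squeeze":{"type":"number"}},"required":["moves"]}

```bash
ls; mkdir -p pics
cat > h.py <<'E'
from rig import *
import numpy as np, cv2
from scipy.spatial.transform import Rotation as R
def cloud(s):
    "world points of every pixel (HxWx3) for a pinhole view, nan where no depth"
    d=s["depth"]; h,w=d.shape; f=h/2/np.tan(np.radians(s["fovy"])/2)
    v,u=np.mgrid[0:h,0:w]
    p=np.dstack([(u-s["cx"])/f*d,(v-s["cy"])/f*d,d]).astype(float)
    p[d<=0]=np.nan
    Rm=R.from_rotvec(np.ravel(s["rvec"])).as_matrix()
    return (p-np.ravel(s["tvec"]))@Rm
E
python3 - <<'E'
from h import *
print(state())
for n in("scene","top"):
    s=snapshot(n); cv2.imwrite(f"pics/{n}0.png",s["frame"]); np.savez(f"{n}0.npz",**s); print(n,s["fovy"],s["cx"],s["cy"],s["rvec"],s["tvec"])
E
```

```text
pics
{'time': 0.0, 'joint_pos': array([ 1.17929659e+00,  9.18831463e-02,  1.23190516e+00, -1.18711861e-05,
        1.81979202e+00, -5.67193945e-02]), 'joint_velocities': array([-0.00034477,  0.00069053, -0.00030616,  0.0010056 , -0.00171615,
       -0.0018406 ]), 'tau': array([-2.28772435e-03, -4.58731949e+01, -4.18023062e+01, -2.46474910e-04,
        1.18087587e-02,  3.64199150e-05]), 'ee_pos': array([197.04473276, 566.42055744, 230.12544173]), 'orientation': array([-5.23351927e-01, -3.09725573e+00,  3.04774409e-03]), 'ft_force': array([0.07100009, 0.02383196, 0.30954582]), 'wrist_torque': array([-0.06586835,  0.01171059,  0.03525362]), 'grip_width': 85.26392137468125}
scene 53.05423642023713 316.8004358422283 205.63203592667577 [ 0.95995202  2.3852076  -1.18410605] [ 413.59632336 -170.86721013 1355.36785308]
top 50.153279831592954 315.20825820027494 193.48876993314096 [ 2.11140423 -2.16753302  0.16518135] [  51.26672537  557.21729972 1115.53643785]
```

View pics/top0.png

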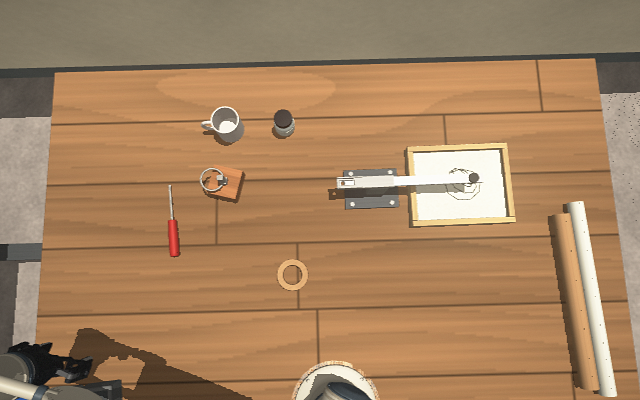

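View pics/scene0.png

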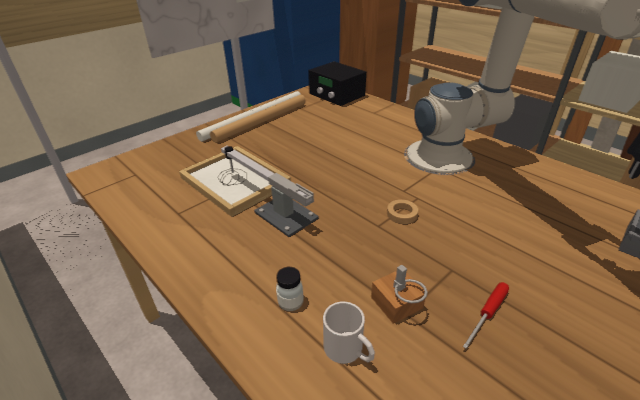

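The top view shows the pin at about (221,180) with its ring to the left, and the sleeve's free end at about (337,183) with the slot near (347,183). The mug is at (226,122), the ink jar at (283,121) and the tape at (292,275).

Run:
```python
from h import *
s=dict(np.load("top0.npz")); P=cloud(s); Z=P[...,2]
def box(u0,u1,v0,v1,z0,z1):
    m=np.zeros(Z.shape,bool); m[v0:v1,u0:u1]=1; return P[m&(Z>z0)&(Z<z1)]
def rect(p):
    r=cv2.minAreaRect(p[:,:2].astype(np.float32)); return r,len(p),np.median(p[:,2])
print("block",rect(box(195,250,155,205,40,58)))
print("grip",rect(box(205,240,165,195,95,125)),)
print("ring",rect(box(195,235,160,200,58,85)))
print("sleeve",rect(box(325,400,170,200,108,130)))
b=box(325,420,170,200,108,130); print(b[:,0].min(),b[:,0].max(),b[:,1].min(),b[:,1].max())
print("base",rect(box(325,410,160,215,4,20)))
print("tray",rect(box(400,520,135,235,15,35)))
print("ink",rect(box(265,300,100,140,70,95)),"mug",rect(box(200,245,100,145,80,100)),"tape",rect(box(270,315,250,300,14,30)))
t=cv2.resize(s["frame"][150:215,190:400],None,fx=3.8,fy=3.8,interpolation=cv2.INTER_CUBIC);cv2.imwrite("pics/crop.png",t)
```

```text
block (((597.4428100585938, 281.76220703125), (81.4894027709961, 80.31363677978516), 75.20635986328125), 757, np.float64(50.05804375593446))
grip (((596.8511352539062, 281.48974609375), (15.679155349731445, 12.570867538452148), 81.02742767333984), 40, np.float64(108.22064628850148))
ring (((599.129150390625, 310.5015869140625), (64.61543273925781, 61.6573600769043), 43.93042755126953), 141, np.float64(69.57229607667226))
sleeve (((574.4019165039062, -99.38507843017578), (30.428382873535156, 160.1686553955078), 1.0338581800460815), 711, np.float64(115.31940536991719))
558.8782384274148 590.6011512342575 -230.74699383925767 -19.449088427001325
base (((579.705322265625, -108.64492797851562), (234.83563232421875, 154.0509796142578), 88.49223327636719), 1518, np.float64(10.394832312856957))
tray (((578.2847290039062, -364.4352722167969), (224.7871551513672, 282.0168151855469), 0.6213470101356506), 3751, np.float64(24.577955525965496))
ink (((759.5822143554688, 118.77354431152344), (48.33648681640625, 48.616844177246094), 48.99105453491211), 278, np.float64(84.82950214346766)) mug (((758.7728881835938, 273.57550048828125), (75.60862731933594, 74.33091735839844), 45.432472229003906), 183, np.float64(88.6978721409655)) tape (((343.6177062988281, 104.68274688720703), (80.83649444580078, 81.8664779663086), 88.71807861328125), 476, np.float64(21.997803188322596))
```

View pics/crop.png

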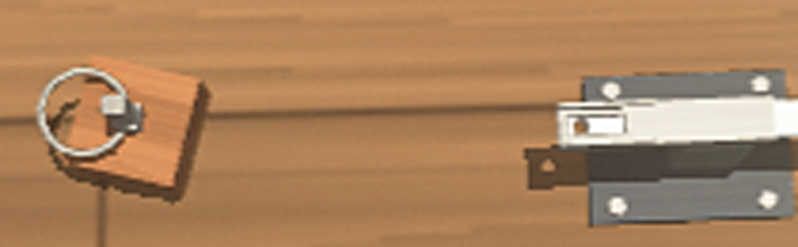

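The crop shows the hole in the boom as a dark spot at crop (580,125). The slot spans crop x 567–627, so the hole lies roughly 10 mm towards the free end. Next I move above the pin.

```bash
cat >> h.py <<'E'
def rel(pos,ydir_deg):
    "shift+turn in tool axes from the measured pose to a tool-down pose with tool y at ydir_deg (world)"
    s=state(); R0=R.from_rotvec(s["orientation"])
    a=np.radians(ydir_deg); y=np.array([np.cos(a),np.sin(a),0]); z=np.array([0,0,-1.]); x=np.cross(y,z)
    R1=R.from_matrix(np.c_[x,y,z])
    return R0.inv().apply(np.array(pos)-s["ee_pos"]).round(1),(R0.inv()*R1).as_rotvec().round(3)
E
python3 - <<'E'
from h import *
import rig; print([n for n in dir(rig) if n[0]!='_'], getattr(rig,'pinch_z',None))
print(rel((597,281.5,230),-7))
s=snapshot("wrist"); print(s["fovy"],s["cx"],s["cy"]); Rm=R.from_rotvec(np.ravel(s["rvec"])).as_matrix(); print("cam",-Rm.T@np.ravel(s["tvec"]),Rm[2])
E
```

```text
['PlanningError', 'finish_job', 'pinch_z', 'snapshot', 'state'] 18.700000000000003
(array([-4.714e+02, -1.378e+02,  4.000e-01]), array([-2.000e-03,  1.000e-03,  1.358e+00]))
65.70646984690485 319.4480415491346 198.10364530517907
cam [121.04282973 593.71191257 371.97312999] [ 0.29865739 -0.10515073 -0.94854999]
```

move_arm(moves=[[1,[-471,-138,0],[0,0,1.358]],[1,[-471,-138,0],[0,0,1.358]],[1,[-471,-138,0],[0,0,1.358]],[1,[-471,-138,0],[0,0,1.358]],[1,[-471,-138,0],[0,0,1.358]],[1,[-471,-138,0],[0,0,1.358]],[1,[-471,-138,0],[0,0,1.358]],[1,[-471,-138,0],[0,0,1.358]],[1,[-471,-138,0],[0,0,1.358]],[1,[-471,-138,0],[0,0,1.358]],[1,[-471,-138,0],[0,0,1.358]],[1,[-471,-138,0],[0,0,1.358]],[1,[-471,-138,0],[0,0,1.358]]], squeeze=40)

```text
time: 1.78
ee_pos: [596.1, 282.3, 231.7]
orientation: [2.351, 2.083, 0.001]
ft_force: [-0.3, -0.0, -0.6]
grip_width: 85.2
```

```bash
cat >> h.py <<'E'
def wcloud(s):
    "world points for the fisheye wrist view (depth along optical axis)"
    d=s["depth"].astype(float); h,w=d.shape; f=h/2/np.tan(np.radians(s["fovy"])/2)
    v,u=np.mgrid[0:h,0:w]; x=u-s["cx"]; y=v-s["cy"]; r=np.hypot(x,y)+1e-9; t=np.tan(r/f)
    p=np.dstack([x/r*t*d,y/r*t*d,d]); p[d<=0]=np.nan
    Rm=R.from_rotvec(np.ravel(s["rvec"])).as_matrix()
    return (p-np.ravel(s["tvec"]))@Rm
def rect(p):
    return cv2.minAreaRect(p[:,:2].astype(np.float32)),len(p),np.median(p[:,2])
E
python3 - <<'E'
from h import *
st=state(); print(st["time"],st["ee_pos"],st["orientation"])
s=snapshot("wrist"); cv2.imwrite("pics/w1.png",s["frame"]); np.savez("w1.npz",**s)
P=wcloud(s); Z=P[...,2]; m=(abs(P[...,0]-600)<80)&(abs(P[...,1]-300)<90)
print("block",rect(P[m&(abs(Z-50)<4)])); print("gtop",rect(P[m&(abs(Z-109)<4)]))
print("collartop",rect(P[m&(Z>66)&(Z<72)&(P[...,1]<295)]));print("ring",rect(P[m&(Z>60)&(Z<76)&(P[...,1]>296)]))
E
```

```text
1.775 [596.09740119 282.31218117 231.66048365] [2.35132435e+00 2.08330668e+00 7.57233129e-04]
block (((597.8387451171875, 283.4827880859375), (81.44801330566406, 81.03963470458984), 75.40499877929688), 4325, np.float64(49.052220121391116))
gtop (((597.765869140625, 284.6050109863281), (15.289145469665527, 12.712019920349121), 82.7219467163086), 247, np.float64(107.85838407622543))
collartop (((601.6204833984375, 285.08392333984375), (50.31110763549805, 18.731552124023438), 0.8688884973526001), 162, np.float64(68.0586014938212))
ring (((601.488525390625, 320.52777099609375), (48.87489700317383, 62.879520416259766), 89.95198822021484), 640, np.float64(68.95400661346622))
```

View pics/w1.png

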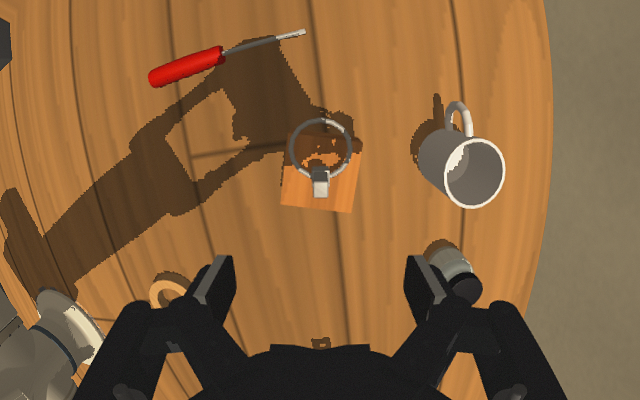

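The wrist view shows the grip top at (320,187), with the ring up and away from it. The pin is at about (597.5, 283) with yaw about -7°, which matches the current tool yaw. I go down 153 mm and grasp.

move_arm(moves=[[1,[0.5,1,60],[0,0,0]],[1,[0.5,1,110],[0,0,0]],[1,[0.5,1,135],[0,0,0]],[1,[0.5,1,145],[0,0,0]],[1,[0.5,1,152],[0,0,0]],[1,[0.5,1,152],[0,0,0]],[0,[0.5,1,152],[0,0,0]],[0,[0.5,1,152],[0,0,0]],[0,[0.5,1,152],[0,0,0]],[0,[0.5,1,152],[0,0,0]],[0,[0.5,1,152],[0,0,0]],[0,[0.5,1,152],[0,0,0]],[0,[0.5,1,152],[0,0,0]],[0,[0.5,1,152],[0,0,0]]], squeeze=50)

```text
time: 3.58
ee_pos: [597.8, 282.0, 79.5]
orientation: [2.353, 2.082, 0.001]
ft_force: [-0.2, -1.3, 3.1]
grip_width: 13.3
```

move_arm(moves=[[0,[0,0,-10],[0,0,0]],[0,[0,0,-30],[0,0,0]],[0,[0,0,-60],[0,0,0]],[0,[0,0,-90],[0,0,0]],[0,[0,0,-115],[0,0,0]],[0,[0,0,-130],[0,0,0]],[0,[0,0,-135],[0,0,0]],[0,[0,0,-135],[0,0,0]]])

```text
time: 4.58
ee_pos: [597.6, 281.9, 213.8]
orientation: [-2.353, -2.082, 0.001]
ft_force: [-0.6, 0.6, -1.9]
grip_width: 13.0
```

Run:
```python
from h import *
st=state(); print(st["ee_pos"],st["ft_force"],st["grip_width"])
print(rel((573.5,-34,230),1))
s=snapshot("wrist"); cv2.imwrite("pics/w2.png",s["frame"])
```

```text
[597.62589259 281.91863554 213.82782895] [-0.62599532  0.59876858 -1.86564641] 13.00783833761784
(array([-316.5,   14.5,  -16.1]), array([-0.001,  0.   , -0.139]))
```

View pics/w2.png

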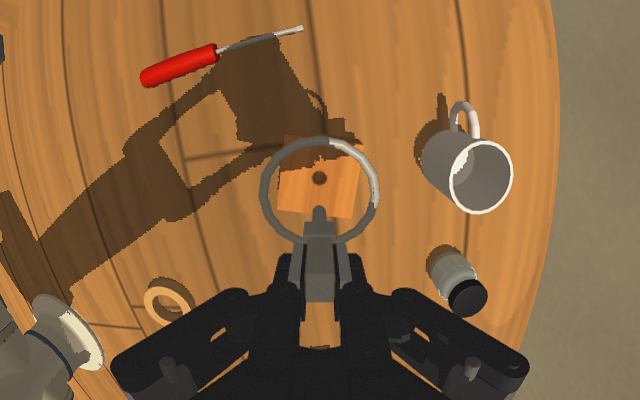

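The pin is held upright with the ring open, and its shank shows at (318,215). I move past the sleeve so the wrist camera looks straight down into the slot.

move_arm(moves=[[0,[-40,2,-16],[0,0,0]],[0,[-95,5,-16],[0,0,-0.05]],[0,[-150,9,-16],[0,0,-0.1]],[0,[-205,13,-16],[0,0,-0.139]],[0,[-260,17,-16],[0,0,-0.139]],[0,[-315,21,-16],[0,0,-0.139]],[0,[-365,24,-16],[0,0,-0.139]],[0,[-400,26,-16],[0,0,-0.139]],[0,[-417,27,-16],[0,0,-0.139]],[0,[-417,27,-16],[0,0,-0.139]],[0,[-417,27,-16],[0,0,-0.139]]])

```text
time: 6.0
ee_pos: [573.9, -133.8, 230.0]
orientation: [-2.2, -2.241, -0.001]
ft_force: [-0.1, 0.4, -1.8]
grip_width: 13.2
```

Run:
```python
from h import *
st=state(); print(st["ee_pos"],st["orientation"],st["ft_force"])
s=snapshot("wrist"); cv2.imwrite("pics/w3.png",cv2.resize(s["frame"][0:300,160:480],None,fx=2,fy=2,interpolation=cv2.INTER_CUBIC)); np.savez("w3.npz",**s)
P=wcloud(s); Z=P[...,2]; m=(abs(P[...,0]-573)<30)&(abs(P[...,1]+50)<60)&(abs(Z-115)<8)
print(rect(P[m])); q=P[m]; print(q.min(0),q.max(0));
```

```text
[ 573.94748793 -133.80588196  230.04185873] [-2.20033210e+00 -2.24121434e+00 -6.42391590e-04] [-0.0723934   0.37083642 -1.82709573]
(((574.651123046875, -63.861209869384766), (29.110816955566406, 92.41580200195312), 0.7192825078964233), 3380, np.float64(114.12648450950005))
[ 559.5285547  -109.98500621  108.07305317] [589.37438098 -17.47868065 121.25780745]
```

View pics/w3.png

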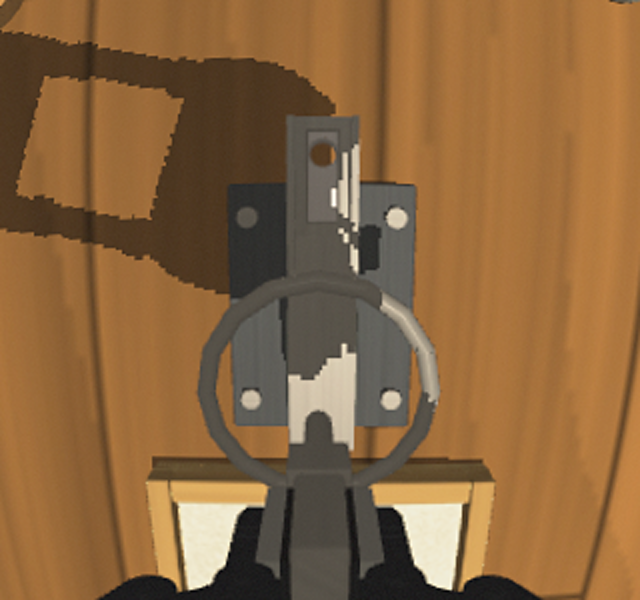

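The hole shows at crop (322,152), inside a slot spanning x 307–339 and y 130–222. The shank tip shows at about crop (318,415).

Run:
```python
from h import *
s=dict(np.load("w3.npz")); f=200/np.tan(np.radians(s["fovy"])/2)
Rm=R.from_rotvec(np.ravel(s["rvec"])).as_matrix(); C=-Rm.T@np.ravel(s["tvec"])
def ray(cu,cv,z):
    x=160+cu/2-.25-s["cx"]; y=cv/2-.25-s["cy"]; r=np.hypot(x,y); 
    d=Rm.T@np.array([x/r*np.sin(r/f),y/r*np.sin(r/f),np.cos(r/f)]); return (C+d*(z-C[2])/d[2]).round(1)
print("C",C)
for n,a in dict(hole=(322,152.5,111),slotfar=(323,131,115),slotnear=(322,222,115),slotL=(307,176,115),slotR=(339,176,115),endL=(287,117,120),endR=(359,117,120),tip=(318,418,159.5)).items(): print(n,ray(*a))
g=s["frame"][55:120,300:345].astype(int); print(g[76-55-6:76-55+7,321-300-7:321-300+8].sum(2))
P=wcloud(s); q=P[195:235,300:340].reshape(-1,3); q=q[(q[:,2]>150)&(q[:,2]<200)]; print(len(q),q[:,2].min(),np.median(q[q[:,2]<185],0))
lo=q[q[:,2]<178]; print(len(lo),lo.min(0),lo.max(0))
```

```text
C [573.21366722 -52.32904889 371.81360387]
hole [574. -33. 111.]
slotfar [574.2 -24.3 115. ]
slotnear [574.5 -62.2 115. ]
slotL [568.1 -43.2 115. ]
slotR [581.1 -43.  115. ]
endL [559.8 -19.3 120. ]
endR [588.4 -18.7 120. ]
tip [ 574.2 -131.   159.5]
[[294 310 293 281 264 253 245 245 251 256 269 288 304 322 296]
 [294 293 266 252 240 222 221 212 219 226 240 254 273 303 296]
 [278 276 251 224 196 195 183 182 186 192 204 230 245 282 275]
 [265 256 219 187 177 177 173 179 181 185 183 224 282 261 270]
 [260 229 184 182 178 175 173 179 178 179 172 246 339 236 264]
 [253 220 168 179 181 175 184 178 181 177 173 255 358 268 246]
 [243 200 180 174 180 177 176 183 182 177 168 254 361 314 236]
 [239 205 172 176 181 175 184 181 180 175 179 250 360 327 245]
 [259 208 176 169 178 181 177 180 187 180 174 240 356 333 252]
 [275 236 186 176 180 182 178 184 186 179 176 251 363 327 254]
 [281 269 211 175 179 176 176 180 178 179 167 254 358 301 255]
 [295 300 256 201 180 177 179 180 180 172 180 241 335 302 263]
 [303 311 297 255 226 200 196 199 193 212 234 270 303 315 270]]
213 159.05591436586215 [ 574.28433993 -128.13978118  174.1506669 ]
115 [ 568.87936356 -132.35827693  159.05591437] [ 579.14061937 -126.87487878  177.94087183]
```

move_arm(moves=[[0,[30,0.6,0],[0,0,0]],[0,[70,1.3,0],[0,0,0]],[0,[95,1.8,0],[0,0,0]],[0,[99,1.9,0],[0,0,0]],[0,[99,1.9,10],[0,0,0]],[0,[99,1.9,25],[0,0,0]],[0,[99,1.9,38],[0,0,0]],[0,[99,1.9,38],[0,0,0]],[0,[99,1.9,38],[0,0,0]]])

```text
time: 7.18
ee_pos: [574.0, -36.5, 192.4]
orientation: [2.203, 2.24, 0.0]
ft_force: [0.3, 1.3, -2.4]
grip_width: 12.9
```

Run:
```python
from h import *
st=state(); print(st["ee_pos"],st["ft_force"])
s=snapshot("wrist"); np.savez("w4.npz",**s); cv2.imwrite("pics/w4.png",cv2.resize(s["frame"][120:300,220:420],None,fx=3.5,fy=3.2,interpolation=cv2.INTER_CUBIC))
P=wcloud(s); q=P[190:240,300:340].reshape(-1,3); lo=q[(q[:,2]>122)&(q[:,2]<139)&(abs(q[:,0]-574)<9)&(abs(q[:,1]+30)<12)]; print(len(lo),lo.min(0),lo.max(0),np.median(lo,0))
```

```text
[573.99460272 -36.51078846 192.38235994] [ 0.26542997  1.27560814 -2.44255478]
101 [568.95639745 -35.32594241 122.50009032] [578.75792806 -29.5324117  138.98048841] [574.3864915  -30.91056308 131.10916707]
```

View pics/w4.png

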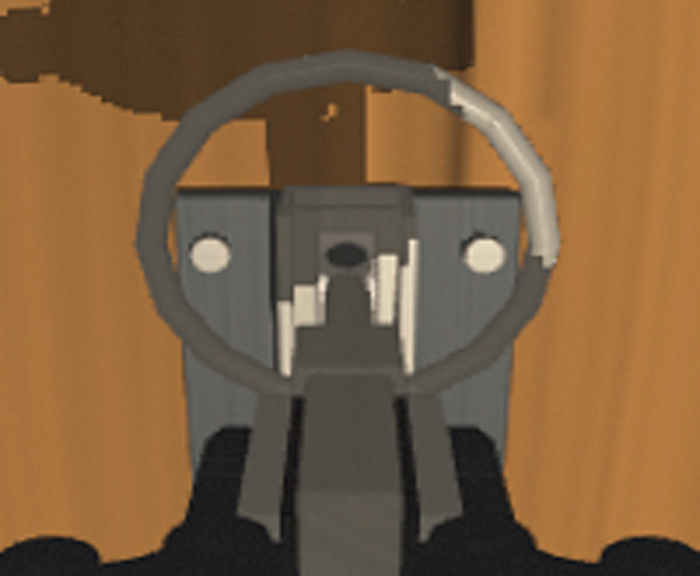

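Crop w4 shows the shank tip (347,280) right in front of the visible half of the hole (346,254), centred sideways. I shift 1.7 mm towards the free end and go down gently.

move_arm(moves=[[0,[1.7,0,2],[0,0,0]],[0,[1.7,0,6],[0,0,0]],[0,[1.7,0,8],[0,0,0]],[0,[1.7,0,10],[0,0,0]],[0,[1.7,0,12],[0,0,0]],[0,[1.7,0,12],[0,0,0]]])

```text
time: 7.98
ee_pos: [573.9, -34.5, 180.0]
orientation: [-2.202, -2.24, 0.0]
ft_force: [0.6, 0.6, -1.7]
grip_width: 13.0
```

move_arm(moves=[[0,[0,0,1],[0,0,0]],[0,[0,0,2],[0,0,0]],[0,[0,0,3],[0,0,0]],[0,[0,0,3],[0,0,0]]])

```text
time: 8.48
ee_pos: [573.9, -34.5, 177.1]
orientation: [-2.202, -2.24, 0.0]
ft_force: [-0.7, 0.0, -1.9]
grip_width: 12.9
```

move_arm(moves=[[0,[0,0,1.5],[0,0,0]],[0,[0,0,3],[0,0,0]],[0,[0,0,4.5],[0,0,0]],[0,[0,0,6],[0,0,0]],[0,[0,0,6],[0,0,0]]])

```text
time: 9.1
ee_pos: [573.9, -34.5, 171.0]
orientation: [-2.202, -2.24, 0.0]
ft_force: [-0.2, 1.1, -1.7]
grip_width: 13.0
```

The tip is in the hole with no force. I continue most of the way down.

move_arm(moves=[[0,[0,0,3],[0,0,0]],[0,[0,0,6],[0,0,0]],[0,[0,0,9],[0,0,0]],[0,[0,0,12],[0,0,0]],[0,[0,0,15],[0,0,0]],[0,[0,0,18],[0,0,0]],[0,[0,0,21],[0,0,0]],[0,[0,0,23],[0,0,0]],[0,[0,0,23],[0,0,0]]])

```text
time: 10.22
ee_pos: [573.9, -34.5, 148.1]
orientation: [-2.202, -2.24, 0.0]
ft_force: [0.6, 0.5, -1.5]
grip_width: 13.4
```

move_arm(moves=[[0,[0,0,1],[0,0,0]],[0,[0,0,2],[0,0,0]],[0,[0,0,2.5],[0,0,0]],[0,[0,0,3],[0,0,0]],[0,[0,0,3],[0,0,0]]])

```text
time: 10.85
ee_pos: [573.9, -34.5, 145.2]
orientation: [-2.202, -2.24, 0.0]
ft_force: [0.6, -0.0, -1.9]
grip_width: 13.0
```

move_arm(moves=[[0,[0,0,0.5],[0,0,0]],[0,[0,0,1],[0,0,0]],[0,[0,0,1],[0,0,0]]])

```text
time: 11.22
ee_pos: [574.0, -34.5, 144.5]
orientation: [2.202, 2.24, 0.0]
ft_force: [-0.5, -0.2, -1.1]
grip_width: 13.1
```

move_arm(moves=[[0,[0,0,0.5],[0,0,0]],[0,[0,0,1],[0,0,0]],[0,[0,0,1],[0,0,0]]])

```text
time: 11.6
ee_pos: [574.0, -34.5, 144.4]
orientation: [2.202, 2.24, 0.001]
ft_force: [-2.6, 0.1, 5.2]
grip_width: 13.2
```

The collar is home: contact shows at TCP z 144.4 with about 7 N. I release and rise.

move_arm(moves=[[0,[0,0,0],[0,0,0]],[0,[0,0,0],[0,0,0]],[0.5,[0,0,0],[0,0,0]],[0.5,[0,0,0],[0,0,0]],[0.5,[0,0,0],[0,0,0]],[0.5,[0,0,0],[0,0,0]],[0.5,[0,0,-20],[0,0,0]],[0.5,[0,0,-60],[0,0,0]],[0.5,[0,0,-90],[0,0,0]],[0.5,[0,0,-90],[0,0,0]],[0.5,[0,0,-90],[0,0,0]]])

```text
time: 12.98
ee_pos: [573.9, -34.5, 233.1]
orientation: [-2.202, -2.24, 0.0]
ft_force: [-0.2, 0.3, 0.9]
grip_width: 42.6
```

Run:
```python
from h import *
st=state(); print(st["ee_pos"],st["ft_force"],st["grip_width"])
s=snapshot("wrist"); np.savez("w5.npz",**s); cv2.imwrite("pics/w5.png",cv2.resize(s["frame"][80:300,200:440],None,fx=2.7,fy=2.7,interpolation=cv2.INTER_CUBIC))
P=wcloud(s); Z=P[...,2]; m=(abs(P[...,0]-574)<45)
q=P[m&(abs(P[...,1]+34)<15)&(Z>165)&(Z<185)]; print("grip top",len(q),rect(q))
q=P[m&(P[...,1]>-15)&(P[...,1]<60)&(Z>118)&(Z<145)]; print("ring",len(q),q.min(0),q.max(0),np.median(q,0))
far=q[(abs(q[:,0]-574)<5)&(q[:,1]>10)]; print("far",np.median(far,0),far[:,1].min(),far[:,1].max(),far[:,2].max())
```

```text
[573.88486988 -34.48462991 233.14294017] [-0.23338635  0.28289486  0.86653181] 42.558004679975674
grip top 460 (((574.6618041992188, -32.13365936279297), (13.544123649597168, 15.5421724319458), 0.9524454474449158), 460, np.float64(172.658066067493))
ring 901 [542.41028383 -14.9535454  127.93603074] [606.06980596  29.02479769 137.35397756] [574.1592963   13.71388501 134.05690952]
far [574.1251009   26.69640501 135.28253589] 24.17207202309036 29.02479769027083 137.35397755940258
```

View pics/w5.png

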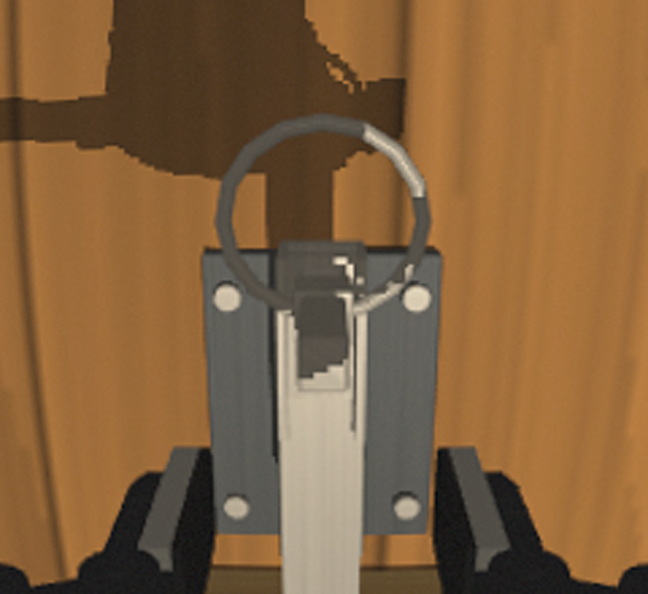

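The ring is still open, with its far side at about (574, 27, 135), and the pin is upright: grip top z about 173 against 174 expected. Next I close the fingers, tilt the tool outward 0.5 rad so the body clears the pin, and hover over the ring's far side.

move_arm(moves=[[0,[25,0,0],[0,-0.1,0]],[0,[50,0,0],[0,-0.25,0]],[0,[70,0,0],[0,-0.4,0]],[0,[81,0,15],[0,-0.5,0]],[0,[81,0,40],[0,-0.5,0]],[0,[81,0,60],[0,-0.5,0]],[0,[81,0,60],[0,-0.5,0]],[0,[81,0,60],[0,-0.5,0]]])

```text
time: 14.02
ee_pos: [572.8, 45.9, 174.2]
orientation: [1.924, 1.955, -0.49]
ft_force: [-0.6, 0.6, 0.4]
grip_width: -0.5
```

Run:
```python
from h import *
st=state(); print(st["ee_pos"],st["ft_force"],st["grip_width"],R.from_rotvec(st["orientation"]).as_matrix().round(3))
R0=R.from_rotvec(st["orientation"])
for a in (5,0,-8,-16,-24,-32,-40,-46,-52):
    t=np.radians(a); w=np.array([574.0-(60*np.cos(t))*.017,-33+60*np.cos(t)+1.2,129+60*np.sin(t)+2.2]); print(a,R0.inv().apply(w-st["ee_pos"]).round(1))
```

```text
[572.79804909  45.8601183  174.17493991] [-0.55248742  0.57392224  0.44124394] -0.4831878275798832 [[-0.013  1.     0.009]
 [ 0.878  0.016 -0.479]
 [-0.479  0.001 -0.878]]
5 [ 2.4 -0.1 41.7]
0 [ 5.1 -0.1 46.2]
-8 [ 8.6 -0.2 53.8]
-16 [11.  -0.2 61.8]
-24 [12.2 -0.2 70.1]
-32 [12.3 -0.2 78.5]
-40 [11.3 -0.2 86.8]
-46 [ 9.7 -0.2 92.8]
-52 [ 7.5 -0.2 98.7]
```

move_arm(moves=[[0,[2,0,20],[0,0,0]],[0,[2.5,0,35],[0,0,0]],[0,[4,0,42],[0,0,0]],[0,[5,0,46],[0,0,0]],[0,[7,0,50],[0,0,0]],[0,[8.5,0,54],[0,0,0]],[0,[10,0,58],[0,0,0]],[0,[11,0,62],[0,0,0]]])

```text
time: 15.02
ee_pos: [572.9, 26.4, 113.3]
orientation: [1.923, 1.956, -0.491]
ft_force: [0.0, 3.4, 1.2]
grip_width: 0.3
```

move_arm(moves=[[0,[0.5,0,4],[0,0,0]],[0,[1,0,8],[0,0,0]],[0,[1.5,0,12],[0,0,0]],[0,[1.5,0,16],[0,0,0]],[0,[1,0,20],[0,0,0]],[0,[0.5,0,24],[0,0,0]],[0,[-0.5,0,28],[0,0,0]],[0,[-1.5,0,31],[0,0,0]],[0,[-1.5,0,31],[0,0,0]]])

```text
time: 16.15
ee_pos: [573.0, 9.9, 86.8]
orientation: [1.924, 1.956, -0.492]
ft_force: [-0.7, -0.8, -0.1]
grip_width: -0.1
```

Run:
```python
from h import *
s=snapshot("scene"); cv2.imwrite("pics/s6.png",cv2.resize(s["frame"][120:240,220:380],None,fx=4,fy=4,interpolation=cv2.INTER_CUBIC))
```

```text
(no output)
```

View pics/s6.png

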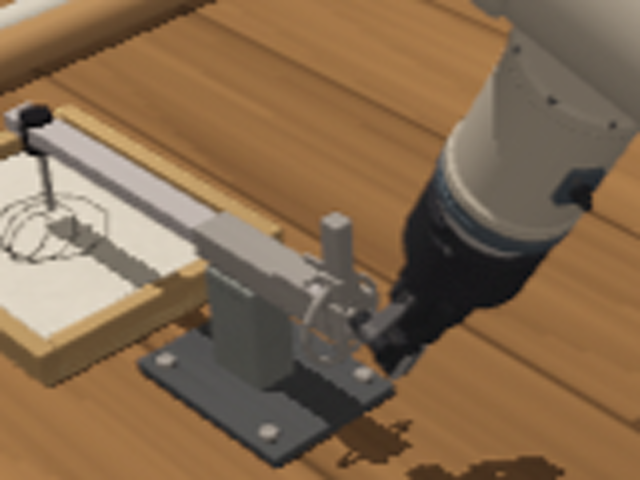

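The scene crop shows the ring hanging round the sleeve, from (320,285) down to about (325,360), with the pin upright at (337,245). The force has dropped to zero, so it has snapped shut. I back away along the tool axis.

move_arm(moves=[[0,[0,0,-20],[0,0,0]],[0,[0,0,-60],[0,0,0]],[0,[0,0,-110],[0,0,0]],[0,[0,0,-150],[0,0,0]],[0,[0,0,-170],[0,0,0]],[0,[0,0,-170],[0,0,0]],[0,[0,0,-170],[0,0,0]]])

```text
time: 17.08
ee_pos: [571.6, 91.8, 235.8]
orientation: [1.923, 1.957, -0.492]
ft_force: [0.2, 0.1, 0.2]
grip_width: -0.0
```

Run:
```python
from h import *
st=state(); print(st["time"],st["ee_pos"],st["ft_force"])
s=snapshot("wrist"); cv2.imwrite("pics/w7.png",cv2.resize(s["frame"][:,160:480],(480,600)))
P=wcloud(s);Z=P[...,2]
m=(abs(P[...,0]-574)<45)&(abs(P[...,1]+34)<14)
q=P[m&(Z>165)&(Z<185)]; print("grip top",rect(q) if len(q)>3 else 0)
s=snapshot("scene"); P=cloud(s); Z=P[...,2]
m=(abs(P[...,1]+33)<9)&(abs(P[...,0]-574)<40)
q=P[m&(Z>55)&(Z<108)&(abs(P[...,0]-574)>17)]; print("ring sides",len(q),q.min(0),q.max(0))
q=P[m&(Z>60)&(Z<90)&(abs(P[...,0]-574)<17)]; print("ring bottom/tip",len(q),q.min(0),np.median(q,0))
q=P[m&(Z>160)]; print("pin top",len(q),np.median(q,0),q[:,2].max())
cv2.imwrite("pics/s7.png",cv2.resize(s["frame"][150:220,260:340],(800,700)[:1]+(600,),interpolation=cv2.INTER_CUBIC))
```

```text
17.075 [571.6280682   91.77793599 235.84103586] [0.16848754 0.1498584  0.20346028]
grip top 0
ring sides 31 [544.27151375 -37.4267865   75.54549612] [608.21372142 -29.0242986  107.55314078]
ring bottom/tip 30 [557.36017972 -36.78774524  67.00876883] [575.87270199 -32.659025    72.61266709]
pin top 54 [579.78801358 -30.50745065 169.49025099] 174.0030453874066
```

View pics/s7.png

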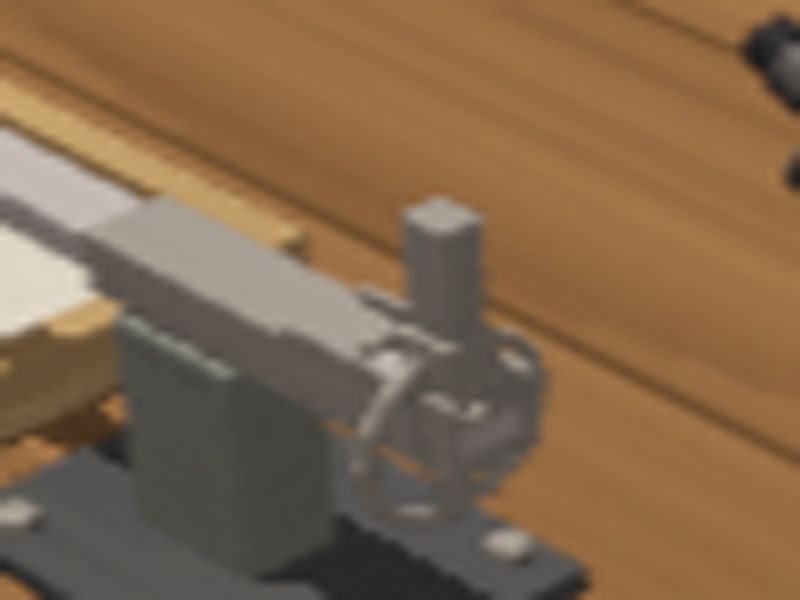

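The ring hangs straight down round the sleeve: its bottom is at (410,515), measured at y about -34 and z about 67–72. The pin top is at 174 mm (home) and the robot is clear.

```bash
python3 -c "
from rig import *
print(finish_job())"
```

```text
the job is handed in; nothing more can be done
None
```

The linchpin is home in the drawing machine's sleeve with its ring snapped shut, and I handed the job in after about 17 s of robot time; the hand-in gave no verdict.

I lifted the pin out of the block with its ring open. Looking through the slot with the wrist camera, I found the boom's hole about 10 mm towards the free end. The pin went in with almost no force until the collar touched the sleeve, at about 7 N. I then released the grip and pushed the ring's far side down with shut, tilted fingers until it snapped shut, and backed away.

**Last checks:**
- **Pin:** its top was at 174 mm, the height expected with the collar fully home, and it looked upright.
- **Ring:** it hangs straight down under the pin's tip, with its bottom at z about 67–72 mm and y about -34 mm, in line with the pin.
- **Robot:** the wrist force was near zero and the fingers were well clear.
- **Failed check:** a final wrist-camera reading of the grip top found no points, so the pin's height rests on the scene camera alone.
- **Disagreement:** the scene camera put the pin's top about 5 mm off in x from the earlier wrist reading (580 mm against 574.7 mm). I put this down to that camera seeing only the near faces of the grip.
- **Bystanders:** I did not re-measure them at the end; the arm's path stayed away from all of them.

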